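# Shift the bottle roller into third gear and start it

### The arm

A 6-joint arm with a two-finger parallel gripper is mounted at the origin on a cart in front of the work surface, level with it; the furniture and walls round the work are solid. World frame = base frame: x ahead of the robot, y to its left, z up, the work surface at z = 0. Lengths are in mm, angles in rad, forces in N, time in s.
With the tool pointing down it reaches from about 350 to 850 mm from the base axis. Payload 8.1 kg.
Tool frame: the origin (TCP) lies midway between the tips of the shut fingers; the grasp point (between the pads) lies 19 mm behind it; z points along the fingers, y is the line along which they close (so a half turn about z gives the same grasp; the last joint's range is limited). The gripper opens to 85 mm and grips with 20 to 120 N. Pads are 22 mm wide; open, the fingers measure 114 mm over their backs; the gripper's body (76 mm by 85 mm) begins 54 mm behind the grasp point. The pads swing forward as they close: fully open they stand 13 mm farther back than shut.
Start: joints at [-1.433, 0.13, 1.488, -0, 1.523, -0.085], TCP at [132.597, -585.169, 231.292] pointing down, gripper open.
Joint ranges: [-2.96, 2.96], [-0.89, 2.26], [0.02, 2.5], [-1.34, 4.48], [0, 2.73], [-2.66, 2.66]. Speed limits (rad/s): [2.39, 2.39, 2.79, 3.14, 3.14, 3.14].

### API

Orientations are given as a rotation vector (axis times angle).
In Python, from station import manip, viewer, close_job gives the robot as it stands.
- The arm moves only by the tool servo_tool, never from a script. Its argument "commands" is one flat list of numbers, 7 for each row, row after row: the opening, from -1 (shut) to 1 (fully open), then the shift along the tool's x, y, z in units of 50 mm (1.0 is 50 mm), then the turn, a rotation vector about the tool's x, y, z in units of 8 degrees (1.0 is 8 degrees). In form: [jaw, x, y, z, wx, wy, wz, jaw, x, y, z, wx, wy, wz, ...]. A call has 1 to 10 rows; each row shifts and turns the commanded pose from where the row before left it, along the tool's axes as they then stand; what a row does not reach is not made up. A row lasts 1/10 s, in which the tool goes at most 50 mm and 8.59 degrees, less where a joint would pass 70% of its speed; a pose out of reach is approached as far as the arm can. A call with a number of a shift or a turn outside -1 to 1 is refused whole. A call with a gripper value outside its range is refused whole. The fingers move at their own pace and stop on an object; "newtons" is the grip in N (left out, the last holds). Time passes only in rows, so rows that do not move let the fingers close. It gives the time, the measured TCP pose, the force, the opening and the grip force at its end, in the units of the state.
- manip.observe(): the state, without advancing time (a new reading comes with each control period).
- viewer.snapshot(name): name is "scene" or "top"; returns a dict with "pixels" (480x640x3 uint8, red, green, blue), "vfov" (degrees; the focal length in pixels is half the picture's height over the tangent of half this angle, whatever the lens; pixels are square), "cx", "cy" (the principal point, pixels), "rvec" (rotation vector, rad) and "tvec" (3), from world to camera coordinates, as OpenCV has them. Camera axes: x right, y down, z forward; pixel columns grow to the right and rows downward; lengths in mm; the calibration is good to about 2 mm. A picture is of the moment at which its call begins. There is no depth.
- close_job(): hands the job in; it is judged then, once.
The state is a dict: "time_s": time; "qpos": joint angles; "dq": joint speeds; "joint_efforts": joint torques, N m; "tool_pos": TCP position; "eef_rot": TCP orientation; "wrist_force": force on the tool from outside, world axes, zero at the start; "wrist_torque": the same for the moment, N m; "gripper_width": finger opening in mm; "finger_force": force on a finger pad.
Only numpy, scipy, OpenCV 4.12 (cv2) and the standard library are available. Lean on these libraries where they do the work, as an engineer would, in place of code of your own. Each camera call takes 0.05 s, during which the arm holds its last target. There are 200 camera calls.

### The job

The bottle roller on the worktop is to run in third gear, which is not engaged. With closed fingertips only, push the knob of its gear lever out of the left-hand lane, across the H-shaped gate and fully home into the far right slot (as seen from the robot; three studs on the plate), using light pushes and never gripping or forcing it. Once the lever is home, press the flat start button all the way down to start the roller and let it come up again; do not press the mushroom-shaped stop button, and leave the bottle on the rollers and everything standing round the machine where it is.

Things in the scene. Friction and masses are not known exactly. Their poses are not given: they have to be found in the camera images.
- roller: Bottle roller, white casing fixed to the worktop. Origin on the worktop under the middle of the H gate; x to the back, y left, z up; turned up to 0.12 rad. Gearbox x -85..42, y -135..55 mm, top at z 78; gate plate 72 (x) by 84 (y) mm, top at z 95; both buttons right of the gate. Left, y 55..272: low deck with two rollers along y and a bottle on them, its top at z 132, the highest thing but the knob.
- gate_centre (a point): Middle of the H gate, on the plate's top. Slots 12 mm wide: a left and a right lane run front to back, 12.5 mm either side of this point, ending 21 mm before and behind it, joined in the middle by a crossbar 17 mm wide with rounded corners. The 9 mm lever stem can only follow the slots. Studs number the slots: 1 far left, 2 near left, 3 far right, 4 near right.
- target_slot (a point): End of the far right slot, on the plate's top: here stands the axis of the lever stem when the lever is fully home there.
- knob: Black round knob on the gear lever. Origin at its middle, where it is 34 mm wide; it reaches 17 mm above and 19 mm below (19 mm wide at 15 mm below). It turns with the lever about a pivot 135 mm below, 30 mm above the worktop: 165 mm high when upright, up to 7 mm lower in a slot, where it stands about 32 mm before or behind and 27 mm left or right of the gate's middle.
- shift (a joint): Front-back lever angle, rad: 0 neutral (crossbar), about 0.24 home in a far slot, -0.24 in a near slot. A spring detent with humps near +-0.13 draws it home beyond 0.17 and back to neutral below 0.09 (between, it may stay); about 3 N at the knob push it over a hump either way. It can cross with this within about 0.06 of 0; rounded corners help from 0.09.
- select (a joint): Left-right lever angle, rad: about -0.20 in the left lane, +0.20 in the right lane (0.22 against its outer wall). No spring; about 1.4 N at the knob move it and it stays where left. At the start the lever is in the left lane, anywhere from the near slot to the far slot.
- start_top (a point): Middle of the top of the start button: flat, round, white, 22 mm wide in a dark round housing 38 mm wide; top 98 mm above the worktop; the button nearer the robot. Pressed straight down.
- start (a joint): Travel of the start button, m: 0 up, 0.006 fully down. 1.5 N starts it moving, 5 N brings it fully down; it springs back.
- stop_top (a point): Middle of the top of the stop button: white, mushroom-shaped, 36 mm wide, 62 mm behind the start button; top 109 mm above the worktop. Not to be pressed.
- stop (a joint): Travel of the stop button, m: 0 up, 0.005 down; springs back.
- bottle: White plastic bottle, 74 mm wide, 176 mm long, loose, lying on the two rollers with its cap to the left. Origin at the middle of its base, about 15 mm left of the gearbox.
- beaker: Small glass beaker, 58 mm wide, 59 mm high, loose, in front of the machine. Origin under its middle.
- buffer: Small white bottle with a screw cap, 40 mm wide, 85 mm high, loose, right of the machine. Origin under its middle.
- spoon: Thin laboratory spatula with a dark grip, 187 mm long, loose, lying in front of the machine. Origin under its middle.
- amber: Brown glass bottle with a dark cap, 62 mm wide, 118 mm high, loose, left of the machine. Origin under its middle.

How it is judged:
By the outcome, as a careful person would: the job done as asked, in the order asked, and still so for the second after the job is handed in, with the robot touching nothing.
It also fails if it takes over 48 s, if anything falls off the work surface, if the arm or the gripper's body presses on something with over 40 N, if the wrist force passes 120 N, or if a joint passes its speed limit or range.

## Working session

There is one attempt and no reset: what is moved stays moved. The work goes in short steps, Python scripts to look and compute and a tool call to move; the robot and the scene stay as the last step left them, time stands still between calls to the robot, and variables do not carry over. Pictures are saved under pics/ and viewed, at most 10 in all, crops included, and the job is handed in when it is done.

Besides the shell and the picture viewer there is one more tool, called as name(argument=value, ...) on one line, values as JSON. servo_tool: Moves the arm, as the interface text tells. Its arguments: {"type":"object","properties":{"commands":{"type":"array","items":{"type":"number","minimum":-1,"maximum":1}},"newtons":{"type":"number"}},"required":["commands"]}

```bash
mkdir -p pics; cat > h.py <<'E'
import numpy as np, cv2
from station import manip, viewer
def snap(n,f):
    s=viewer.snapshot(n); cv2.imwrite('pics/'+f,s['pixels'][:,:,::-1]); 
    np.savez('pics/'+f+'.npz',**s); return s
def cam(s):
    R=cv2.Rodrigues(np.array(s['rvec'],float))[0]; t=np.array(s['tvec'],float).ravel()
    f=240/np.tan(np.radians(float(s['vfov']))/2); return R,t,f,float(s['cx']),float(s['cy'])
def px(s,P):
    R,t,f,cx,cy=cam(s); c=np.atleast_2d(P)@R.T+t; return np.c_[cx+f*c[:,0]/c[:,2],cy+f*c[:,1]/c[:,2]]
def at(s,u,v,z):
    R,t,f,cx,cy=cam(s); d=R.T@np.array([(u-cx)/f,(v-cy)/f,1]); o=-R.T@t; return o+d*(z-o[2])/d[2]
E
python3 - <<'E'
from h import *
for n in('scene','top'):
    s=snap(n,n+'1.png'); R,t,f,cx,cy=cam(s); print(n,-R.T@t,f,cx,cy)
o=manip.observe(); print(o['time_s'],o['tool_pos'],o['eef_rot'],o['wrist_force'])
E
```

```text
scene [-242.99729958 -468.4402581   555.74207528] 478.5304877139028 319.0565308502422 242.93809718413374
top [ 281.66022856   74.68613861 1034.94584754] 464.1411026597638 320.5754651608972 238.57004811404303
0.1 [ 132.51501284 -584.66653775  230.33330273] [-3.12042263e+00 -3.49011363e-01  9.30267838e-05] [-0.42863487 -0.1682388   0.26029493]
```

View pics/top1.png

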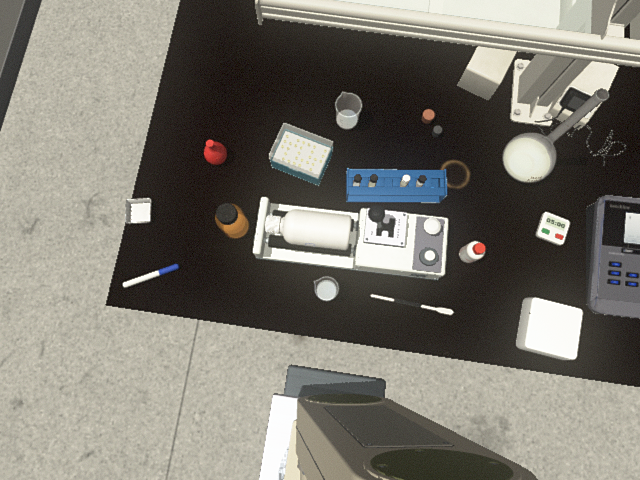

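View pics/scene1.png

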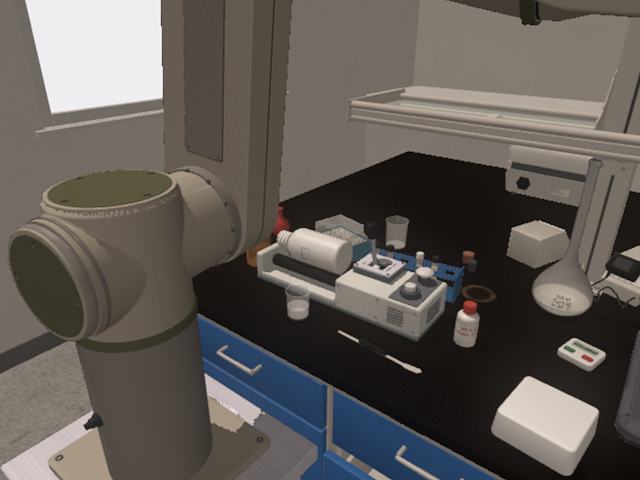

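The top view shows the machine at about (350,237), the gate at (385,230), the knob at (377,215) (far left), start at (430,257) and stop at (432,227). I'll zoom in on both views.

```bash
python3 - <<'E'
import cv2,numpy as np
a=cv2.imread('pics/top1.png')[190:290,340:460]; b=cv2.imread('pics/scene1.png')[215:335,325:455]
a=cv2.resize(a,(400,333),interpolation=2);b=cv2.resize(b,(390,360),interpolation=2)
c=np.zeros((360,800,3),np.uint8);c[:333,:400]=a;c[:,405:795]=b;cv2.imwrite('pics/z1.png',c)
E
```

```text
(no output)
```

View pics/z1.png

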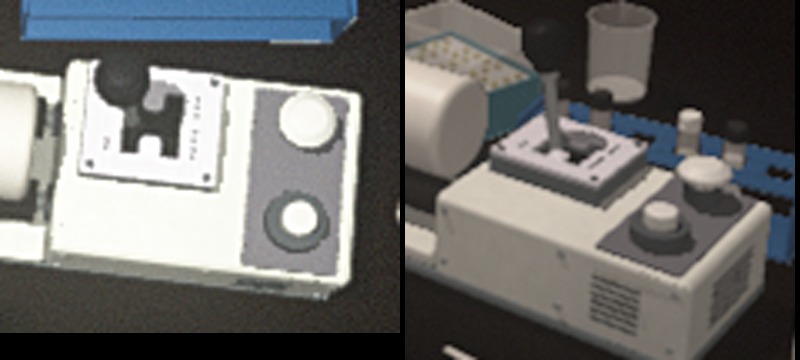

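```bash
python3 - <<'E'
from h import *
from scipy.optimize import least_squares
T=dict(np.load('pics/top1.png.npz'));S=dict(np.load('pics/scene1.png.npz'))
tp=lambda u,v:(340+(u+.5)/3.333-.5,190+(v+.5)/3.333-.5); sp=lambda u,v:(325+(u-405+.5)/3-.5,215+(v+.5)/3-.5)
obs=[(T,tp(227,79),(36,-42,95)),(T,tp(217,190),(-36,-42,95)),(T,tp(78,176),(-36,42,95)),
(T,tp(362,90),(42,-135,78)),(T,tp(351,284),(-85,-135,78)),(T,tp(52,258),(-85,55,78)),
(S,sp(491,150),(-36,42,95)),(S,sp(604,192),(-36,-42,95)),(S,sp(655,160),(36,-42,95)),(S,sp(440,198),(-85,55,78)),(S,sp(688,290),(-85,-135,78)),(S,sp(768,208),(42,-135,78))]
def W(p,q):
    c,s=np.cos(p[2]),np.sin(p[2]); return np.array([p[0]+c*q[0]-s*q[1],p[1]+s*q[0]+c*q[1],q[2]])
r=least_squares(lambda p:np.concatenate([px(s,W(p,q))[0]-u for s,u,q in obs]),[500,-50,0],loss='soft_l1')
p=r.x;print('pose',p);print(np.round(r.fun.reshape(-1,2),1))
print('target slot',W(p,(21,-12.5,95)),'centre',W(p,(0,0,95)))
def tri(a,b):
    A=[];B=[]
    for s,u in((T,a),(S,b)):
        R,t,f,cx,cy=cam(s);d=R.T@np.array([(u[0]-cx)/f,(u[1]-cy)/f,1]);d/=np.linalg.norm(d);M=np.eye(3)-np.outer(d,d);A.append(M);B.append(M@(-R.T@t))
    return np.linalg.solve(sum(A),sum(B))
inv=lambda w:(np.array([[np.cos(p[2]),np.sin(p[2])],[-np.sin(p[2]),np.cos(p[2])]])@(w[:2]-p[:2]))
for n,a,b,z in(('start',tp(298,218),sp(661,209),98),('stop',tp(308,121),sp(705,167),109),('knob',tp(123,81),sp(545,46),158)):
    x=at(T,*a,z);y=at(S,*b,z);print(n,x.round(),y.round(),tri(a,b).round(),'local',inv(x).round(),inv(y).round())
print('knob exp',W(p,(32,27,158)))
E
```

```text
pose [ 5.22191736e+02 -2.64948862e+01  3.66081782e-02]
[[-0.2 -0. ]
 [ 0.3  0.2]
 [ 1.4 -0. ]
 [ 1.7  0.8]
 [ 1.7  1.6]
 [ 0.1 -0.7]
 [-1.  -0.2]
 [-2.5 -2.3]
 [-2.7 -5.3]
 [-2.9 -1.4]
 [ 1.4 -0.8]
 [ 2.4 -1.9]]
target slot [543.63516622 -38.21791114  95.        ] centre [522.19173629 -26.49488624  95.        ]
start [ 477. -120.   98.] [ 482. -120.   98.] [ 478. -121.  100.] local [-48. -92.] [-44. -92.]
stop [ 536. -118.  109.] [ 531. -125.  109.] [ 539. -120.  104.] local [ 11. -92.] [  5. -98.]
knob [531.   2. 158.] [535.   4. 158.] [531.   2. 160.] local [10. 28.] [14. 30.]
knob exp [553.18209609   1.6582237  158.        ]
```

The lever stands in the left lane at a shift of about 0.09. I'll shut the fingers, line the tool up with the roller (tool x to the back, tool y to the right, z down) and travel to a point behind the knob.

servo_tool(commands=[-1,0,0,0,0,0,0.67,-1,0,0,0,0,0,0.66,-1,0.58,-0.7,0,0,0,0,-1,0.58,-0.7,0,0,0,0,-1,0.58,-0.7,0,0,0,0,-1,0.58,-0.7,0,0,0,0,-1,0.58,-0.7,0,0,0,0,-1,0.58,-0.7,0,0,0,0,-1,0.58,-0.7,0,0,0,0,-1,0.58,-0.7,0,0,0,0], newtons=20)

```text
time_s: 1.1
tool_pos: [354.7, -295.0, 231.0]
eef_rot: [-3.141, -0.058, 0.0]
wrist_force: [0.8, -1.3, 1.2]
gripper_width: 0.0
finger_force: 0.0
```

servo_tool(commands=[-1,0.58,-0.7,0,0,0,0,-1,0.58,-0.7,0,0,0,0,-1,0.58,-0.7,0,0,0,0,-1,0.58,-0.7,0,0,0,0,-1,0.58,-0.7,0,0,0,0,-1,0.58,-0.7,0,0,0,0,-1,0.58,-0.7,0,0,0,0,-1,0.58,-0.7,0,0,0,0,-1,0,0,0,0,0,0,-1,0,0,0,0,0,0])

```text
time_s: 2.1
tool_pos: [575.3, -7.4, 230.3]
eef_rot: [3.141, 0.062, -0.003]
wrist_force: [-0.8, -0.3, -0.1]
gripper_width: -0.1
finger_force: 0.0
```

```bash
python3 - <<'E'
from h import *
o=manip.observe();print(o['time_s'],o['tool_pos'],cv2.Rodrigues(o['eef_rot'])[0].round(3),o['wrist_force'],o['gripper_width'])
s=snap('scene','s2.png');t=snap('top','t2.png')
a=cv2.resize(s['pixels'][180:340,300:460],(400,400),interpolation=2);b=cv2.resize(t['pixels'][170:290,330:450],(400,400),interpolation=2)
cv2.imwrite('pics/z2.png',np.hstack([b,a])[:,:,::-1])
E
```

```text
2.1 [575.32585474  -7.43980661 230.3136748 ] [[ 0.999  0.039 -0.002]
 [ 0.039 -0.999 -0.   ]
 [-0.002  0.    -1.   ]] [-0.82120308 -0.25655915 -0.0936246 ] -0.13481799006469816
```

View pics/z2.png

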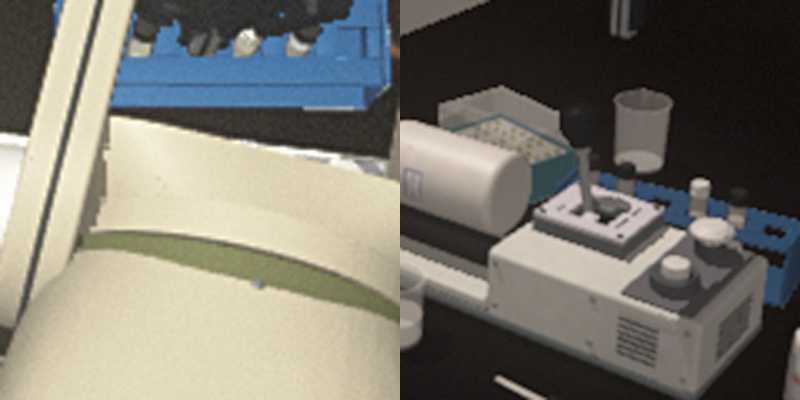

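The scene view shows the lever stem up at the left lane just past the crossbar. The knob is near scene px (372,228) and the fingertips are behind it at (388,192). I'll go down behind the knob, then ease it back towards the crossbar.

servo_tool(commands=[-1,0.1,-0.2,0,0,0,0,-1,0,0,0.5,0,0,0,-1,0,0,0.5,0,0,0,-1,0,0,0.5,0,0,0,-1,0,0,0,0,0,0,-1,0,0,0,0,0,0])

```text
time_s: 2.8
tool_pos: [579.8, 1.5, 156.7]
eef_rot: [-3.141, -0.057, 0.001]
wrist_force: [0.2, -0.5, 0.8]
gripper_width: -0.1
finger_force: 0.0
```

servo_tool(commands=[-1,-0.1,0,0,0,0,0,-1,-0.1,0,0,0,0,0,-1,0,0,0,0,0,0])

```text
time_s: 3.1
tool_pos: [570.2, 1.4, 157.7]
eef_rot: [3.141, 0.058, 0.003]
wrist_force: [0.3, -0.2, -0.6]
gripper_width: 0.2
finger_force: 0.0
```

servo_tool(commands=[-1,-0.1,0,0,0,0,0,-1,-0.1,0,0,0,0,0,-1,0,0,0,0,0,0])

```text
time_s: 3.4
tool_pos: [559.5, 1.1, 156.3]
eef_rot: [-3.141, -0.058, 0.0]
wrist_force: [0.4, -0.9, 0.6]
gripper_width: 0.1
finger_force: 0.0
```

servo_tool(commands=[-1,-0.1,0,0,0,0,0,-1,-0.1,0,0,0,0,0,-1,0,0,0,0,0,0])

```text
time_s: 3.7
tool_pos: [549.5, 0.7, 156.2]
eef_rot: [-3.141, -0.058, 0.001]
wrist_force: [-0.4, -0.2, -0.9]
gripper_width: -0.5
finger_force: 0.0
```

```bash
python3 - <<'E'
from h import *
o=manip.observe();print(o['time_s'],o['tool_pos'],o['wrist_force'])
s=snap('scene','s3.png')
a=cv2.resize(s['pixels'][190:310,310:470],(800,600),interpolation=2)
cv2.imwrite('pics/z3.png',a[:,:,::-1])
p=np.array([522.2,-26.5]);c,q=np.cos(.0366),np.sin(.0366)
for sh in(-.09,0,.09):
    w=np.array([p[0]+c*135*np.sin(sh)-q*27,p[1]+q*135*np.sin(sh)+c*27,162]);print(sh,w,(px(s,w)[0]-[310,190])*5)
E
```

```text
3.7 [549.54569149   0.72939677 156.23746253] [-0.43589774 -0.18121354 -0.86037958]
-0.09 [5.09086542e+02 3.79271879e-02 1.62000000e+02] [280.72555268 213.3223575 ]
0 [5.21212021e+02 4.81917959e-01 1.62000000e+02] [296.14577342 203.55331122]
0.09 [533.33749881   0.92590873 162.        ] [311.287384   193.96077056]
```

View pics/z3.png

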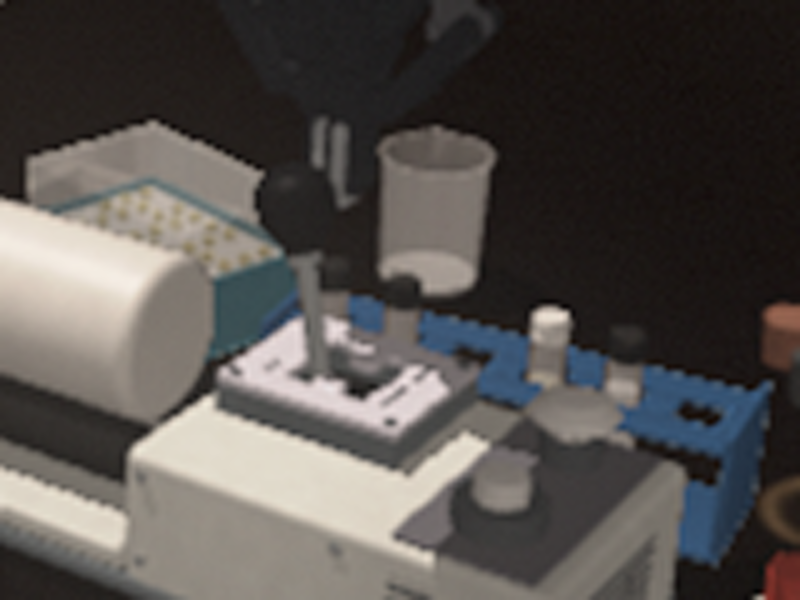

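The knob now appears at crop (295,205), which matches the prediction for neutral (296,204). I'll nudge it 4 mm more, then come off backwards, rise and go round to its left side.

servo_tool(commands=[-1,-0.08,0,0,0,0,0,-1,0,0,0,0,0,0])

```text
time_s: 3.95
tool_pos: [545.8, 0.6, 156.3]
eef_rot: [-3.141, -0.058, 0.0]
wrist_force: [0.0, 0.2, -0.1]
gripper_width: -0.1
finger_force: 0.1
```

servo_tool(commands=[-1,0.4,0,0,0,0,0,-1,0,0,-0.8,0,0,0,-1,0,0,0,0,0,0])

```text
time_s: 4.25
tool_pos: [568.8, 1.1, 201.1]
eef_rot: [3.14, 0.058, 0.01]
wrist_force: [0.5, -0.2, 1.1]
gripper_width: -0.2
finger_force: 0.0
```

```bash
python3 - <<'E'
from h import *
o=manip.observe();print(o['time_s'],o['tool_pos'],o['wrist_force'])
s=snap('scene','s4.png')
# knob horizontal/vertical extent by template matching against earlier pictures
for f in('scene1','s2','s3','s4'):
    g=cv2.imread('pics/%s.png'%f); T=cv2.imread('pics/s4.png')[235:262,366:378]
    r=cv2.matchTemplate(cv2.resize(g[225:275,350:395],None,fx=4,fy=4,interpolation=2),cv2.resize(T,None,fx=4,fy=4,interpolation=2),5);m=cv2.minMaxLoc(r);print(f,m[1],350+m[3][0]/4,225+m[3][1]/4)
t=dict(np.load('pics/s4.png.npz'))
for sh in(-.09,-.05,0,.05,.09):print(sh,px(t,[522.2+110*np.sin(sh),-3,140])[0]-px(t,[522.2,-3,140])[0])
E
```

```text
4.25 [568.7982848    1.08779221 201.07924542] [ 0.49787162 -0.16406288  1.11591765]
scene1 0.9434088468551636 367.75 234.5
s2 0.9432780146598816 367.75 234.5
s3 0.990540623664856 366.5 234.75
s4 0.9995993971824646 366.0 235.0
-0.09 [-2.63043208  1.60438299]
-0.05 [-1.45804465  0.88930714]
0 [0. 0.]
0.05 [ 1.44647117 -0.88224811]
0.09 [ 2.59300263 -1.5815536 ]
```

servo_tool(commands=[-1,0,-0.45,0,0,0,0,-1,0,-0.45,0,0,0,0,-1,-0.47,0,0,0,0,0,-1,-0.47,0,0,0,0,0,-1,0,0,0.45,0,0,0,-1,0,0,0.45,0,0,0,-1,0,0,0,0,0,0,-1,0,0,0,0,0,0])

```text
time_s: 5.1
tool_pos: [516.8, 44.5, 150.8]
eef_rot: [-3.141, -0.058, 0.003]
wrist_force: [-0.0, -0.6, 0.3]
gripper_width: 0.4
finger_force: 0.0
```

servo_tool(commands=[-1,0,0.1,0,0,0,0,-1,0,0.1,0,0,0,0,-1,0,0.1,0,0,0,0])

```text
time_s: 5.4
tool_pos: [518.9, 29.2, 152.4]
eef_rot: [-3.141, -0.058, -0.003]
wrist_force: [-0.6, 1.8, 1.5]
gripper_width: 0.3
finger_force: 0.9
```

servo_tool(commands=[-1,0,0.1,0,0,0,0,-1,0,0.1,0,0,0,0])

```text
time_s: 5.6
tool_pos: [518.8, 19.1, 151.7]
eef_rot: [-3.141, -0.058, -0.001]
wrist_force: [1.0, 1.3, 1.1]
gripper_width: -0.3
finger_force: 0.8
```

servo_tool(commands=[-1,0,0.1,0,0,0,0,-1,0,0.1,0,0,0,0])

```text
time_s: 5.8
tool_pos: [518.8, 9.1, 151.3]
eef_rot: [-3.141, -0.058, 0.0]
wrist_force: [0.7, 1.4, 0.8]
gripper_width: -0.0
finger_force: 0.6
```

servo_tool(commands=[-1,0,0.1,0,0,0,0,-1,0,0.1,0,0,0,0])

```text
time_s: 6.0
tool_pos: [519.1, -0.9, 151.2]
eef_rot: [3.141, 0.058, -0.0]
wrist_force: [0.6, 2.2, 0.6]
gripper_width: 0.4
finger_force: 0.6
```

It is sliding freely at about 1.5 N. I'll carry on towards the right lane.

servo_tool(commands=[-1,0,0.1,0,0,0,0,-1,0,0.1,0,0,0,0])

```text
time_s: 6.2
tool_pos: [519.5, -10.9, 151.3]
eef_rot: [3.141, 0.058, -0.0]
wrist_force: [-0.7, 0.8, -0.3]
gripper_width: -0.4
finger_force: 0.6
```

servo_tool(commands=[-1,0,0.1,0,0,0,0,-1,0,0.1,0,0,0,0])

```text
time_s: 6.4
tool_pos: [519.8, -20.8, 151.1]
eef_rot: [-3.141, -0.058, 0.001]
wrist_force: [0.1, 0.8, -2.1]
gripper_width: 0.2
finger_force: 0.5
```

servo_tool(commands=[-1,0,0.04,0,0,0,0,-1,0,0,0,0,0,0])

```text
time_s: 6.6
tool_pos: [519.9, -22.8, 151.2]
eef_rot: [3.141, 0.057, -0.0]
wrist_force: [0.5, 0.0, 0.4]
gripper_width: 0.4
finger_force: 0.0
```

servo_tool(commands=[-1,0,0.04,0,0,0,0,-1,0,0,0,0,0,0])

```text
time_s: 6.8
tool_pos: [520.0, -24.3, 151.2]
eef_rot: [-3.141, -0.058, 0.0]
wrist_force: [-0.1, 2.3, -0.9]
gripper_width: -0.1
finger_force: 0.8
```

servo_tool(commands=[-1,0,0.03,0,0,0,0,-1,0,0,0,0,0,0])

```text
time_s: 7.0
tool_pos: [520.0, -25.3, 151.1]
eef_rot: [-3.14, -0.059, 0.001]
wrist_force: [0.2, 5.0, -1.0]
gripper_width: -0.1
finger_force: 2.2
```

servo_tool(commands=[-1,0,0.03,0,0,0,0,-1,0,0,0,0,0,0])

```text
time_s: 7.2
tool_pos: [520.0, -26.1, 151.1]
eef_rot: [-3.139, -0.059, 0.001]
wrist_force: [0.1, 8.7, -1.8]
gripper_width: 0.2
finger_force: 4.0
```

```bash
python3 - <<'E'
from h import *
o=manip.observe();print(o['time_s'],o['tool_pos'],o['wrist_force'])
s=snap('scene','s5.png')
cv2.imwrite('pics/z5.png',cv2.resize(s['pixels'][190:310,310:470],(800,600),interpolation=2)[:,:,::-1])
for y in(-20,-27,-30):print(y,(px(s,[522.2-.0366*y,-26.5+y,162])[0]-[310,190])*5)
E
```

```text
7.2 [520.00257683 -26.09415532 151.06622179] [ 0.13759618  8.74031361 -1.77405427]
-20 [398.557991   232.25732988]
-27 [414.27965809 236.6638647 ]
-30 [421.05545319 238.56301297]
```

View pics/z5.png

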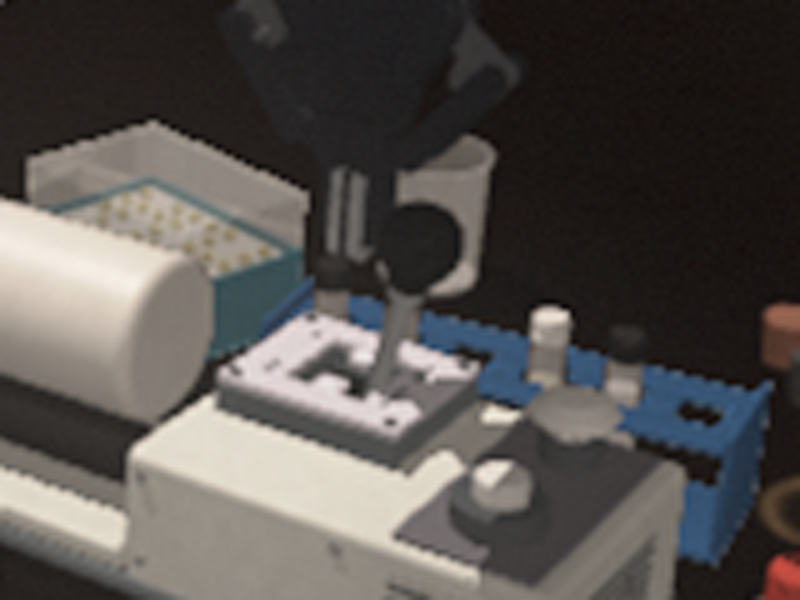

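The knob is at crop (420,245), against the right-lane wall. Next I'll go round to its near side and push it towards the back.

servo_tool(commands=[-1,0,-0.3,0,0,0,0,-1,-0.45,0,0,0,0,0,-1,-0.45,0,0,0,0,0,-1,0,0.45,0,0,0,0,-1,0,0.41,0,0,0,0,-1,0,0,0,0,0,0,-1,0,0,0,0,0,0])

```text
time_s: 7.95
tool_pos: [476.4, -56.9, 151.5]
eef_rot: [3.141, 0.057, 0.001]
wrist_force: [0.1, 1.3, 0.2]
gripper_width: -0.0
finger_force: 0.0
```

servo_tool(commands=[-1,0.1,0,0,0,0,0,-1,0.1,0,0,0,0,0,-1,0.1,0,0,0,0,0])

```text
time_s: 8.25
tool_pos: [491.9, -55.9, 151.3]
eef_rot: [-3.141, -0.059, -0.0]
wrist_force: [-0.8, 0.5, -1.3]
gripper_width: -0.1
finger_force: 0.0
```

servo_tool(commands=[-1,0.1,0,0,0,0,0,-1,0.1,0,0,0,0,0])

```text
time_s: 8.45
tool_pos: [501.5, -55.9, 151.2]
eef_rot: [-3.141, -0.059, 0.001]
wrist_force: [-3.0, 0.4, 1.6]
gripper_width: -0.2
finger_force: 1.0
```

servo_tool(commands=[-1,0.1,0,0,0,0,0,-1,0.1,0,0,0,0,0])

```text
time_s: 8.65
tool_pos: [511.5, -55.7, 151.2]
eef_rot: [-3.141, -0.058, 0.001]
wrist_force: [-3.0, 1.4, 1.0]
gripper_width: 0.3
finger_force: 0.9
```

servo_tool(commands=[-1,0.1,0,0,0,0,0,-1,0.1,0,0,0,0,0])

```text
time_s: 8.85
tool_pos: [521.7, -55.4, 151.2]
eef_rot: [-3.141, -0.058, -0.0]
wrist_force: [-1.0, -0.0, -0.2]
gripper_width: 0.3
finger_force: 0.0
```

servo_tool(commands=[-1,0.08,0,0,0,0,0,-1,0,0,0,0,0,0])

```text
time_s: 9.05
tool_pos: [525.9, -55.3, 151.4]
eef_rot: [3.141, 0.058, 0.001]
wrist_force: [-0.3, 1.0, 0.1]
gripper_width: 0.1
finger_force: 0.0
```

servo_tool(commands=[-1,0.04,0,0,0,0,0,-1,0,0,0,0,0,0])

```text
time_s: 9.25
tool_pos: [527.4, -55.2, 151.3]
eef_rot: [3.141, 0.058, 0.0]
wrist_force: [-0.1, -0.1, 0.6]
gripper_width: -0.2
finger_force: 0.0
```

servo_tool(commands=[-1,0.03,0,0,0,0,0,-1,0,0,0,0,0,0])

```text
time_s: 9.45
tool_pos: [528.8, -55.1, 151.4]
eef_rot: [3.141, 0.058, 0.0]
wrist_force: [-0.2, -0.2, -0.0]
gripper_width: 0.4
finger_force: 0.0
```

servo_tool(commands=[-1,0.03,0,0,0,0,0,-1,0,0,0,0,0,0])

```text
time_s: 9.65
tool_pos: [530.3, -55.1, 151.3]
eef_rot: [3.141, 0.058, 0.0]
wrist_force: [-0.4, -0.1, 0.3]
gripper_width: -0.3
finger_force: 0.0
```

servo_tool(commands=[-1,0.03,0,0,0,0,0,-1,0,0,0,0,0,0])

```text
time_s: 9.85
tool_pos: [531.8, -55.0, 151.3]
eef_rot: [-3.141, -0.058, -0.0]
wrist_force: [0.4, 0.0, 0.3]
gripper_width: -0.0
finger_force: 0.0
```

servo_tool(commands=[-1,0.02,0,0,0,0,0,-1,0,0,0,0,0,0])

```text
time_s: 10.05
tool_pos: [532.6, -55.0, 151.2]
eef_rot: [-3.141, -0.058, 0.001]
wrist_force: [-1.4, 0.8, 0.5]
gripper_width: 0.2
finger_force: 0.6
```

servo_tool(commands=[-1,0.03,0,0,0,0,0,-1,0,0,0,0,0,0])

```text
time_s: 10.25
tool_pos: [533.5, -54.9, 151.1]
eef_rot: [-3.141, -0.058, 0.003]
wrist_force: [-4.6, 0.6, 2.6]
gripper_width: -0.3
finger_force: 2.6
```

```bash
python3 - <<'E'
from h import *
o=manip.observe();print(o['time_s'],o['tool_pos'],o['wrist_force'])
s=snap('scene','s6.png')
cv2.imwrite('pics/z6.png',cv2.resize(s['pixels'][190:310,310:470],(800,600),interpolation=2)[:,:,::-1])
for x in(0,15,32):print(x,(px(s,[522.2+x+1,-26.5-27+.0366*x,160])[0]-[310,190])*5)
E
```

```text
10.25 [533.4671391  -54.93257471 151.05131209] [-4.59775343  0.60900751  2.55469922]
0 [413.93675318 241.25215951]
15 [431.81990852 228.6343079 ]
32 [451.59767717 214.67967042]
```

View pics/z6.png

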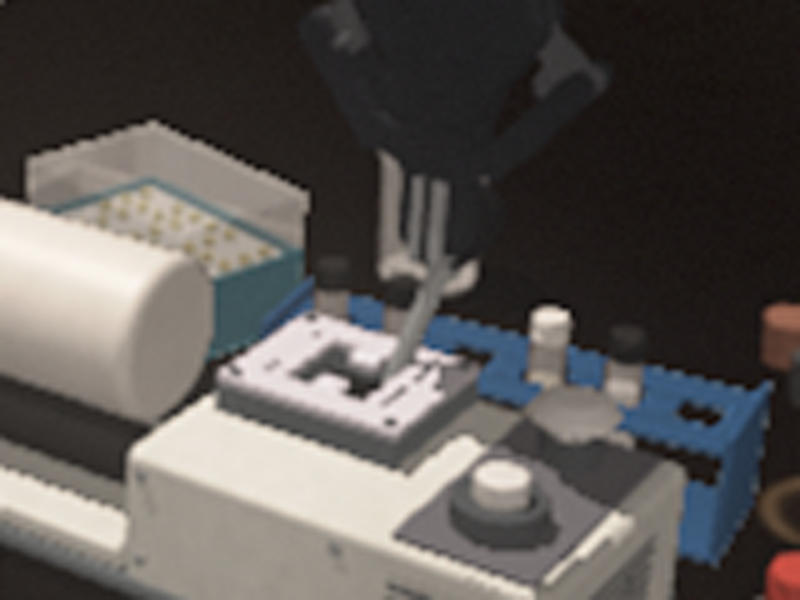

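The stem stands in the far right slot against its end (4.6 N), so the lever is home. Next, the start button.

servo_tool(commands=[-1,-0.6,0,0,0,0,0,-1,-0.55,0,0,0,0,0,-1,0,0.63,0,0,0,0,-1,0,0.63,0,0,0,0,-1,0,0,0,0,0,0,-1,0,0,0.4,0,0,0,-1,0,0,0.4,0,0,0,-1,0,0,0,0,0,0,-1,0,0,0,0,0,0])

```text
time_s: 11.2
tool_pos: [478.9, -119.5, 111.3]
eef_rot: [-3.141, -0.059, 0.001]
wrist_force: [0.8, 0.2, -0.0]
gripper_width: -0.3
finger_force: 0.0
```

```bash
python3 - <<'E'
from h import *
o=manip.observe();print(o['time_s'],o['tool_pos'],o['wrist_force'])
s=snap('scene','s7.png')
cv2.imwrite('pics/z7.png',cv2.resize(s['pixels'][190:310,330:490],(800,600),interpolation=2)[:,:,::-1])
print((px(s,[o['tool_pos'],[478.5,-120,98],[555,-52,158]])-[330,190])*5)
E
```

```text
11.2 [ 478.92524586 -119.53992813  111.31529872] [ 0.78189363  0.17802861 -0.02800917]
[[398.12851638 443.7029127 ]
 [395.64535809 475.25604544]
 [350.25617959 219.13118751]]
```

View pics/z7.png

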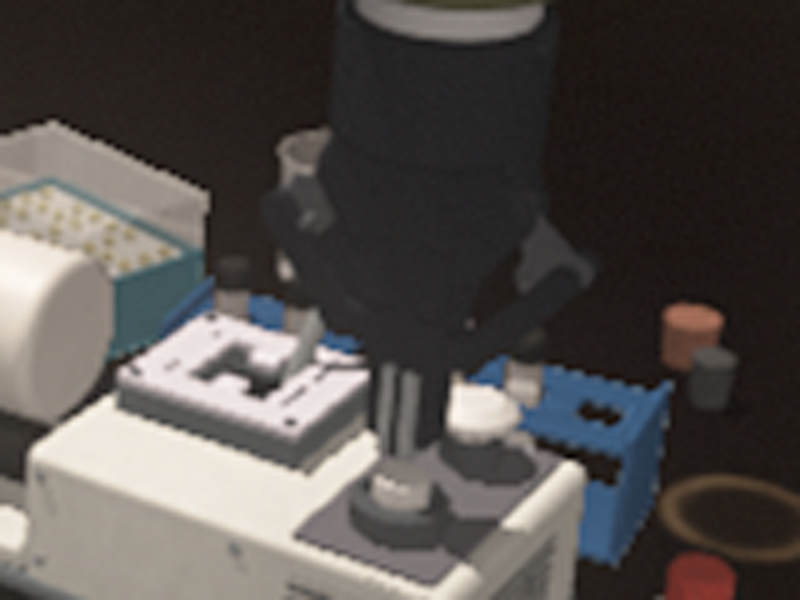

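The fingertips (398,444) are over the button (402,478), so I'll press straight down.

servo_tool(commands=[-1,0,0,0.1,0,0,0,-1,0,0,0.1,0,0,0,-1,0,0,0.06,0,0,0,-1,0,0,0,0,0,0])

```text
time_s: 11.65
tool_pos: [479.6, -120.1, 98.5]
eef_rot: [3.141, 0.058, 0.002]
wrist_force: [0.6, 0.1, 3.4]
gripper_width: 0.2
finger_force: 1.7
```

servo_tool(commands=[-1,0,0,0.05,0,0,0,-1,0,0,0,0,0,0])

```text
time_s: 11.85
tool_pos: [479.6, -120.1, 96.2]
eef_rot: [3.141, 0.058, 0.002]
wrist_force: [1.5, 1.7, 3.8]
gripper_width: -0.0
finger_force: 2.4
```

servo_tool(commands=[-1,0,0,0.05,0,0,0,-1,0,0,0,0,0,0])

```text
time_s: 12.05
tool_pos: [479.8, -120.2, 95.8]
eef_rot: [3.141, 0.058, 0.002]
wrist_force: [-8.0, 2.7, 21.9]
gripper_width: -0.1
finger_force: 11.1
```

servo_tool(commands=[-1,0,0,0.03,0,0,0,-1,0,0,0,0,0,0])

```text
time_s: 12.25
tool_pos: [479.9, -120.2, 95.5]
eef_rot: [3.141, 0.058, 0.002]
wrist_force: [-14.7, 6.6, 34.7]
gripper_width: -0.1
finger_force: 16.9
```

It came to a hard stop after about 6 mm. I'll lift off and check that the roller runs by comparing frames.

servo_tool(commands=[-1,0,0,-0.2,0,0,0,-1,0,0,-0.4,0,0,0,-1,0,0,-0.6,0,0,0,-1,0,0,-0.8,0,0,0,-1,0,0,0,0,0,0])

```text
time_s: 12.75
tool_pos: [481.9, -121.1, 197.6]
eef_rot: [3.138, 0.058, 0.013]
wrist_force: [0.5, -0.2, 0.5]
gripper_width: 0.1
finger_force: 0.0
```

```bash
cat > d.py <<'E'
from h import *
o=manip.observe();print(o['time_s'],o['tool_pos'],o['wrist_force'])
fs=[snap('scene','d%d.png'%i)['pixels'].astype(int) for i in range(6)]
A=[np.load('pics/s%d.png.npz'%i)['pixels'].astype(int) for i in(5,6,7)]
reg=dict(bottle=np.s_[228:272,285:352],ref=np.s_[280:310,345:400],start=np.s_[278:296,398:424])
for n,r in reg.items():
    d=lambda a,b:round(float(np.abs(a[r]-b[r]).mean()),2)
    print(n,'before',d(A[0],A[1]),d(A[1],A[2]),'now',[d(fs[0],f) for f in fs[1:]],'vs s7',d(A[2],fs[-1]),'vs s6',d(A[1],fs[-1]))
E
python3 d.py
```

```text
12.75 [ 481.85116741 -121.09247695  197.62777994] [ 0.53061458 -0.15218617  0.47418102]
bottle before 6.94 5.27 now [0.65, 0.67, 0.67, 0.65, 0.66] vs s7 26.26 vs s6 20.99
ref before 7.81 5.85 now [0.61, 0.62, 0.61, 0.6, 0.6] vs s7 29.52 vs s6 23.66
start before 27.73 18.13 now [0.66, 0.66, 0.7, 0.7, 0.68] vs s7 24.64 vs s6 18.92
```

```bash
python3 - <<'E'
from h import *
a=cv2.imread('pics/s7.png')[200:320,270:430];b=cv2.imread('pics/d5.png')[200:320,270:430]
cv2.imwrite('pics/z8.png',np.hstack([cv2.resize(i,(400,300),interpolation=2) for i in(a,b)]))
E
```

```text
(no output)
```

View pics/z8.png

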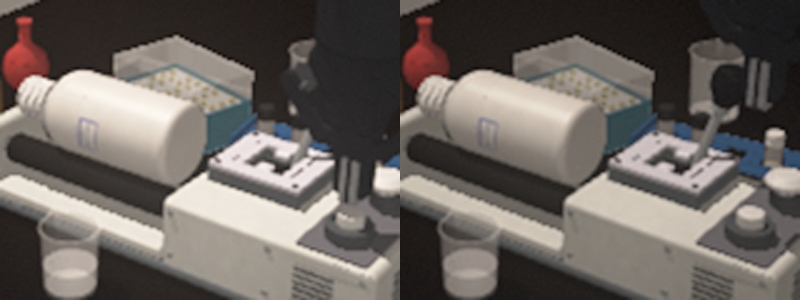

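The button is up again and the lever is still home, but the bottle's label hasn't visibly moved. The stop at z 95.8 was also above the expected 92. I'll press again in fine steps to measure the travel.

servo_tool(commands=[-1,-0.04,-0.02,0.8,0,0,0,-1,0,0,0.8,0,0,0,-1,0,0,0.22,0,0,0,-1,0,0,0,0,0,0,-1,0,0,0,0,0,0])

```text
time_s: 13.55
tool_pos: [476.6, -118.9, 100.8]
eef_rot: [-3.14, -0.058, 0.002]
wrist_force: [-0.6, 0.4, 2.2]
gripper_width: 0.0
finger_force: 1.0
```

servo_tool(commands=[-1,0,0,0.04,0,0,0,-1,0,0,0,0,0,0])

```text
time_s: 13.75
tool_pos: [477.5, -119.2, 99.3]
eef_rot: [3.141, 0.058, 0.001]
wrist_force: [-1.2, -0.1, 2.5]
gripper_width: 0.3
finger_force: 1.5
```

servo_tool(commands=[-1,0,0,0.03,0,0,0,-1,0,0,0,0,0,0])

```text
time_s: 13.95
tool_pos: [477.5, -119.2, 97.6]
eef_rot: [3.141, 0.058, 0.002]
wrist_force: [0.3, 0.3, 2.7]
gripper_width: -0.3
finger_force: 1.9
```

servo_tool(commands=[-1,0,0,0.03,0,0,0,-1,0,0,0,0,0,0])

```text
time_s: 14.15
tool_pos: [477.5, -119.2, 96.1]
eef_rot: [3.141, 0.058, 0.001]
wrist_force: [0.9, 0.0, 5.5]
gripper_width: -0.3
finger_force: 2.4
```

servo_tool(commands=[-1,0,0,0.03,0,0,0,-1,0,0,0,0,0,0])

```text
time_s: 14.35
tool_pos: [477.6, -119.3, 95.9]
eef_rot: [3.141, 0.058, 0.001]
wrist_force: [-5.1, 2.4, 16.2]
gripper_width: -0.4
finger_force: 7.9
```

Contact began at about z 101.7, and the force rose from about 2 to 5 N over about 6 mm before the hard stop. That matches full travel, so the button was fully down. I'll release, rise and do a last check.

servo_tool(commands=[-1,0,0,-0.2,0,0,0,-1,0,0,-0.5,0,0,0,-1,0,0,-0.8,0,0,0,-1,0,0,-0.8,0,0,0,-1,0,0,-0.6,0,0,0,-1,-0.5,0.5,0,0,0,0,-1,-0.5,0.5,0,0,0,0,-1,0,0,0,0,0,0,-1,0,0,0,0,0,0,-1,0,0,0,0,0,0])

```text
time_s: 15.35
tool_pos: [429.1, -170.5, 239.0]
eef_rot: [-3.141, -0.058, 0.0]
wrist_force: [0.4, 1.0, -0.0]
gripper_width: 0.1
finger_force: 0.0
```

```bash
python3 - <<'E'
from h import *
s=snap('scene','f.png');o=manip.observe();print(o['time_s'],o['tool_pos'],o['wrist_force'])
cv2.imwrite('pics/z9.png',cv2.resize(s['pixels'][190:340,250:450],(800,600),interpolation=2)[:,:,::-1])
E
```

```text
15.4 [ 429.26329    -170.29498663  239.0143409 ] [ 0.51255641 -0.4468237   0.4807028 ]
```

View pics/z9.png

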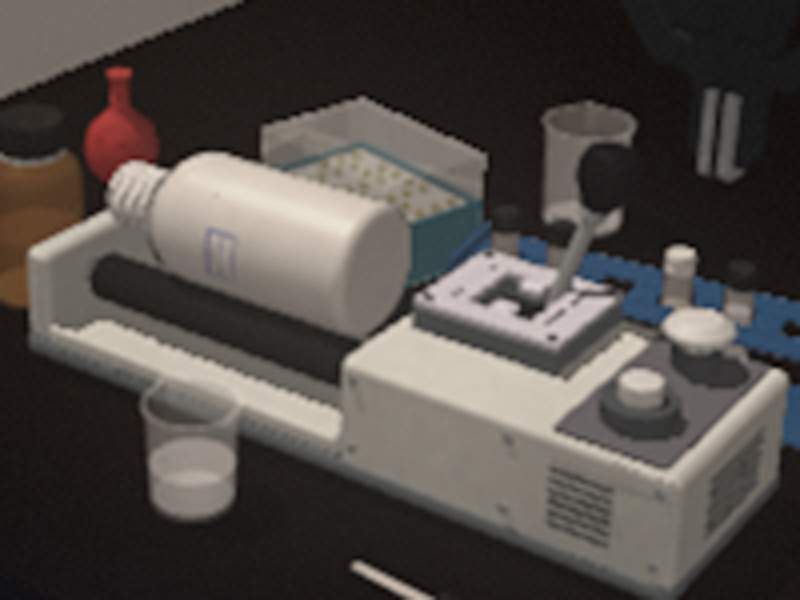

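The lever stands in the far right slot with its knob at (608,178). The start button is up at (640,390), the bottle is in place and the arm is clear.

```bash
python3 -c "
from station import close_job
print(close_job())"
```

```text
the job is handed in; nothing more can be done
None
```

The lever is home in third gear (far right slot) and the start button went fully down and came up again, pressed twice to confirm its travel (about 35 N on the first press). Stop was not pressed and the bottle stayed put, but I never saw it turn in the camera frames, so the roller running is unconfirmed; the job is handed in.

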